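Grade the dark red dried slices by size

ROBOT

A 6-joint arm with a two-finger parallel gripper is mounted at the origin on the work surface. World frame = base frame: x ahead of the robot, y to its left, z up, the work surface at z = 0. Lengths are in m, angles in rad, forces in N, time in s.
With the tool pointing down it reaches from about 0.275 to 0.725 m from the base axis. Payload 15.9 kg.
Tool frame: the origin (TCP) lies at the very end of the fingers, on their centre line; the grasp point (between the pads) lies 19 mm behind it; z points along the fingers, y is the line along which they close (so a half turn about z gives the same grasp; the last joint's range is limited). The gripper opens to 85 mm and grips with 20 to 120 N. Pads are 22 mm wide; open, the fingers measure 114 mm over their backs; the gripper's body (76 mm by 85 mm) begins 54 mm behind the grasp point. The pads swing forward as they close: fully open they stand 13 mm farther back than shut.
Start: joints at [-1.119, 0.213, -0.034, 1.323, 0, 1.571], TCP at [0.218, -0.45, 0.231] pointing down, gripper open.
Joint ranges: [-2.98, 2.98], [-0.74, 1.72], [-1.14, 1.35], [-2.1, 2.04], [-1.57, 1.44], [-3.14, 3.14]. Speed limits (rad/s): [1.89, 1.89, 2.39, 2.57, 3.14, 3.14].

INTERFACE

Orientations are given as [roll, pitch, yaw] about the fixed x, y, z axes, in that order (R = Rz(yaw) Ry(pitch) Rx(roll)).
In Python, from station import * gives the robot as it stands.
- The arm moves only by the tool step_arm, never from a script. Its argument "deltas" is a list that holds one entry, the list of rows, each a list of 5 numbers: the shift along the tool's x, y, z in mm, then the turn about the tool's z in rad, then the gripper's target within -1 to 1 (shut at 1, half-way at 0, fully open at -1). In form: [[[tx, ty, tz, twist, gripper], ...]]. A call has 1 to 12 rows; each row shifts and turns the commanded pose from where the row before left it, along the tool's axes as they then stand; what a row does not reach is not made up. A row lasts 1/8 s, in which the tool goes at most 62.5 mm and 10.7 degrees, less where a joint would pass 70% of its speed; a pose out of reach is approached as far as the arm can. A call with a gripper value outside its range is refused whole. The fingers move at their own pace and stop on an object; "newtons" is the grip in N (left out, the last holds). Time passes only in rows, so rows that do not move let the fingers close. It gives the time, the measured TCP pose, the force, the opening and the grip force at its end, in the units of the state.
- get_obs(): the state, without advancing time (a new reading comes with each control period).
- snapshot(name): name is "side" or "top"; returns a dict with "img" (384x512x3 uint8, red, green, blue), "K" (3x3 intrinsics, pixels), "T" (4x4, takes a point from camera to world coordinates). Camera axes: x right, y down, z forward; pixel columns grow to the right and rows downward; lengths in m; the calibration is good to about 2 mm. A picture is of the moment at which its call begins. There is no depth.
- job_done(): hands the job in; it is judged then, once.
Trained networks look in a picture, given as the dict that the camera call returned (one of the last four; its "shot" number tells which), for a name from the list of things; names that differ only in an ending like _2 or _b are one class to them, and where a whole thing is asked for, a point or a joint stands for the part that bears it (a point fixed in the world has none). Each returns a list of dicts, best first, with "score" (0 to 1); they miss things now and then, are a little off and sometimes report something else, mostly with a low value. They report only what shows in the picture. A call takes as long as a camera call. They do not tell look-alikes from the thing itself.
- cut_out(name, picture): "pixels" (384x512 bool, what is visible of it).
- landmark_of(name, picture): "location" ([x, y, z] in m, in world coordinates, good to about 4 mm: a listed point, or the origin of a listed thing).
The state is a dict: "clock": time; "joint_positions": joint angles; "joint_vel": joint speeds; "effort": joint torques, N m; "tool_pos": TCP position; "orientation": TCP orientation; "contact_force": force on the tool from outside, world axes, zero at the start; "torque": the same for the moment, N m; "gripper_width": finger opening in m; "finger_force": force on a finger pad.
Only numpy, scipy, OpenCV 4.12 (cv2) and the standard library are available. Lean on these libraries where they do the work, as an engineer would, in place of code of your own. Each camera call takes 0.05 s, during which the arm holds its last target. There are 200 camera calls.

TASK

Three of the dried slices on the drying tray have a dark red face. Biggest first, then the middle one, then the smallest, lay them flat, face up, in the middle of their containers: the large one in the small empty bamboo basket, the medium one in the shallow white tub, the small one in the shallow red crate on the table. Leave the pale slices lying where they are.

Things in the scene. Friction and masses are not known exactly. Their poses are not given: they have to be found in the camera images.
- red_large: the large red slice: loose, rigid, wood-hard dried mushroom slice lying flat on the drying tray, a flat oblong with round ends and parallel long sides, 76 mm long, 48 mm wide, 14 mm thick, almost black bark edge and dark red top face. Origin: centre of its underside; x along its length, y across its width, z up.
- pale_large: the large pale slice: loose, rigid, wood-hard dried mushroom slice lying flat on the drying tray, a flat oblong with round ends and parallel long sides, 76 mm long, 48 mm wide, 14 mm thick, almost black bark edge and pale straw-coloured top face. Origin: centre of its underside; x along its length, y across its width, z up. It stays where it is.
- red_medium: the medium red slice: loose, rigid, wood-hard dried mushroom slice lying flat on the drying tray, a flat oblong with round ends and parallel long sides, 60 mm long, 38 mm wide, 14 mm thick, almost black bark edge and dark red top face. Origin: centre of its underside; x along its length, y across its width, z up.
- pale_medium: the medium pale slice: loose, rigid, wood-hard dried mushroom slice lying flat on the drying tray, a flat oblong with round ends and parallel long sides, 60 mm long, 38 mm wide, 14 mm thick, almost black bark edge and pale straw-coloured top face. Origin: centre of its underside; x along its length, y across its width, z up. It stays where it is.
- red_small: the small red slice: loose, rigid, wood-hard dried mushroom slice lying flat on the drying tray, a flat oblong with round ends and parallel long sides, 44 mm long, 28 mm wide, 14 mm thick, almost black bark edge and dark red top face. Origin: centre of its underside; x along its length, y across its width, z up.
- pale_small: the small pale slice: loose, rigid, wood-hard dried mushroom slice lying flat on the drying tray, a flat oblong with round ends and parallel long sides, 44 mm long, 28 mm wide, 14 mm thick, almost black bark edge and pale straw-coloured top face. Origin: centre of its underside; x along its length, y across its width, z up. It stays where it is.
- bamboo_basket: small shallow round bamboo basket (not the big full one at the back of the table) with white bindings on its rim, 142 mm across outside, at least 128 mm across inside, rim 25 mm high, empty, fixed to the table. Origin: centre of its underside, on the table; z up. Flat inner floor 4 mm above the origin.
- white_tub: shallow square white plastic tub, 150 mm outside over its rim, 132 mm square inside, rim 22 mm high, empty, fixed to the table. Origin: centre of its underside, on the table; z up. Flat inner floor 5 mm above the origin.
- red_crate: shallow square red plastic crate, 150 mm outside over its rim, 132 mm square inside, rim 22 mm high, empty, fixed to the table. Origin: centre of its underside, on the table; z up. Flat inner floor 5 mm above the origin.
- drying_tray: galvanised sheet-metal drying tray, 260 x 336 mm (x, y), fixed to the table, walls 24 mm high (28 mm with the rolled edge). Origin: centre of its underside, on the table; z up. Flat inner floor 4 mm above the origin. The six slices lie on it in two rows of three (rows along y), long sides roughly along the tray's x, about 110 mm apart along y and 120 mm along x.
Things that resemble listed ones, but are neither listed nor needed, are in the scene too. What is shaped like the red_medium but turquoise or yellow is not meant. Leave any green look-alike of the red_small alone.

How it is judged:
By the outcome, as a careful person would: the job done as asked, in the order asked, and still so for the second after the job is handed in, with the robot touching nothing.
It also fails if it takes over 88 s, if anything falls off the work surface, if the arm or the gripper's body presses on something with over 40 N, if the wrist force passes 120 N, or if a joint passes its speed limit or range.

## Working session

There is one attempt and no reset: what is moved stays moved. The work goes in short steps, Python scripts to look and compute and a tool call to move; the robot and the scene stay as the last step left them, time stands still between calls to the robot, and variables do not carry over. Pictures are saved under pics/ and viewed, at most 14 in all, crops included, and the job is handed in when it is done.

Besides the shell and the picture viewer there is one more tool, called after ">>>" as name(argument=value, ...) on one line, values as JSON. step_arm: Moves the arm, as the interface text tells. Its arguments: {"type":"object","properties":{"deltas":{"type":"array"},"newtons":{"type":"number"}},"required":["deltas"]}

```bash
mkdir -p pics
python3 - <<'E'
from station import *
import cv2
o=get_obs(); print(o['clock'],o['tool_pos'],o['orientation'],o['gripper_width'])
for n in ("top","side"):
    p=snapshot(n); cv2.imwrite(f"pics/{n}0.png",cv2.resize(p['img'][:,:,::-1],(800,600),interpolation=cv2.INTER_CUBIC))
    print(n,p['K'].tolist(),p['T'].round(3).tolist())
    for k in ("red_large","red_medium","red_small","pale_large","bamboo_basket","white_tub","red_crate","drying_tray"):
        print(k,[(round(d['score'],2),[round(float(v),3) for v in d['location']]) for d in landmark_of(k,p)])
E
```

```text
0.0 [ 0.21813917 -0.44953244  0.23081399] [-3.14048616e+00  2.56079110e-05  4.51777859e-01] 0.08546188734885884
top [[417.80846222540555, 0.0, 258.7296937055483], [0.0, 417.80846222540555, 187.87495409955957], [0.0, 0.0, 1.0]] [[0.012, -0.997, 0.073, 0.372], [-1.0, -0.012, 0.01, -0.013], [-0.01, -0.073, -0.997, 1.112], [0.0, 0.0, 0.0, 1.0]]
red_large [(0.92, [0.491, 0.049, 0.003])]
red_medium [(0.78, [0.254, 0.289, -0.003]), (0.76, [0.339, -0.158, 0.002]), (0.7, [0.483, 0.161, -0.002])]
red_small [(0.56, [0.646, -0.183, -0.006])]
pale_large [(0.56, [0.495, -0.062, 0.004])]
bamboo_basket [(0.88, [0.413, 0.359, 0.001])]
white_tub [(0.95, [0.489, -0.337, 0.002])]
red_crate [(0.62, [0.591, 0.352, -0.001])]
drying_tray [(0.82, [0.547, 0.05, -0.0])]
side [[383.9551561046467, 0.0, 252.23889436668927], [0.0, 383.9551561046467, 194.9368085222732], [0.0, 0.0, 1.0]] [[-0.946, -0.217, 0.242, 0.251], [-0.325, 0.591, -0.738, 0.636], [0.017, -0.777, -0.63, 0.59], [0.0, 0.0, 0.0, 1.0]]
red_large [(0.69, [0.49, 0.042, 0.005])]
red_medium [(0.95, [0.249, 0.29, -0.002]), (0.89, [0.484, 0.16, 0.002]), (0.69, [0.341, -0.155, -0.001])]
red_small [(0.7, [0.551, 0.05, 0.006]), (0.64, [0.616, -0.057, 0.005]), (0.54, [0.641, -0.181, -0.002])]
pale_large [(0.73, [0.491, -0.059, 0.005])]
bamboo_basket [(0.92, [0.41, 0.363, -0.001])]
white_tub [(0.86, [0.49, -0.342, 0.003])]
red_crate [(0.65, [0.587, 0.352, -0.001])]
drying_tray [(0.67, [0.549, 0.046, 0.006])]
```

View pics/top0.png

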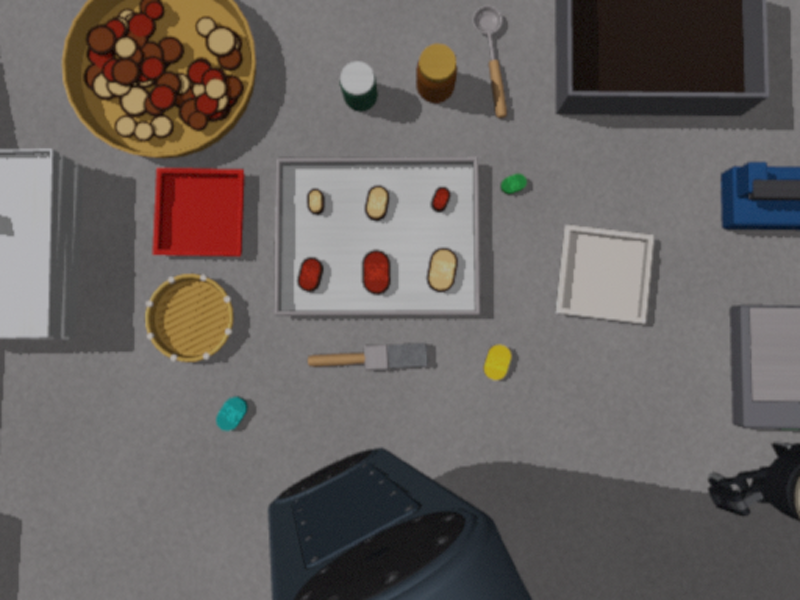

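View pics/side0.png

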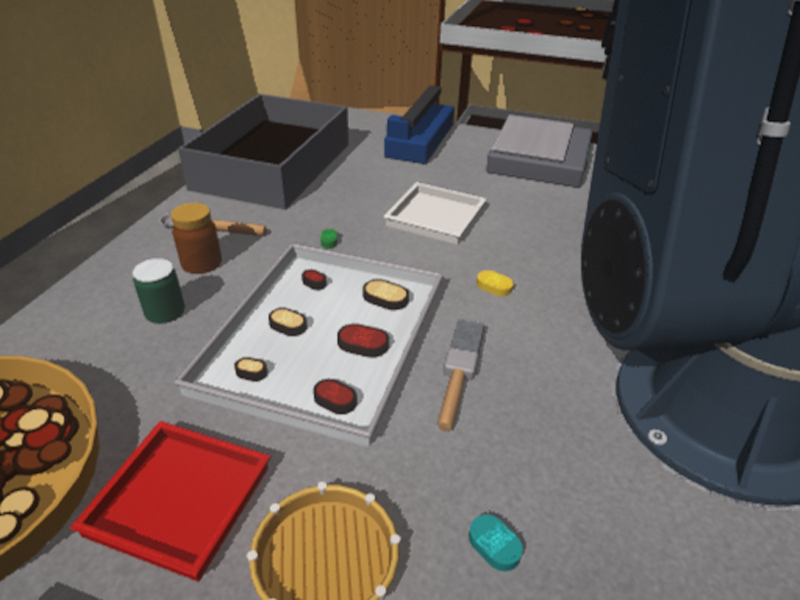

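Reds on the tray in the top view: large (376,272), medium (310,274), small (440,199). The look-alikes are turquoise (232,413), yellow (498,362) and green (514,184), plus the pieces in the big basket. They're either the wrong colour or off the tray. I'll measure the reds and confirm them in an enlarged crop.

```bash
cat > h.py <<'E'
from station import *
import cv2, numpy as np
def w(p,u,v,z):
    d=p['T'][:3,:3]@np.linalg.inv(p['K'])@np.array([u,v,1.]); c=p['T'][:3,3]
    return (c+d*(z-c[2])/d[2])[:2]
def top_reds(p,box=(170,320,95,200),z=0.018):
    a=p['img'].astype(int); m=((a[:,:,0]>70)&(a[:,:,0]>2.2*a[:,:,1])&(a[:,:,0]>2.2*a[:,:,2])).astype(np.uint8)
    k=np.zeros_like(m); x0,x1,y0,y1=box; k[y0:y1,x0:x1]=1
    n,l,s,c=cv2.connectedComponentsWithStats(m*k)
    out=[]
    for i in range(1,n):
        if s[i,4]<25: continue
        v,u=np.nonzero(l==i); P=np.array([w(p,a,b,z) for a,b in zip(u,v)])*1000
        e,V=np.linalg.eigh(np.cov(P.T)); ax=V[:,1]*np.sign(V[0,1])
        out.append((P.mean(0).round(1).tolist(),round(float(np.arctan2(ax[1],ax[0])),3),(4*np.sqrt(e)).round(1).tolist(),c[i].round(1).tolist()))
    return out
E
python3 - <<'E'
from h import *
p=snapshot("top")
for r in top_reds(p): print(r)
for k in ("bamboo_basket","white_tub","red_crate","drying_tray"):
    m=cut_out(k,p)[0]['pixels'].astype(np.uint8)
    c=max(cv2.findContours(m,0,2)[0],key=cv2.contourArea); r=cv2.minAreaRect(c)
    print(k,(w(p,*r[0],0.022)*1000).round(1),np.round(r[1],1),round(r[2],1))
cv2.imwrite("pics/crop0.png",cv2.resize(p['img'][95:205,170:345,::-1],None,fx=4.5,fy=4.5,interpolation=cv2.INTER_CUBIC))
E
```

```text
([615.7, -60.4], -0.381, [22.9, 37.7], [281.8, 126.7])
([488.9, 47.3], 0.03, [44.8, 70.6], [240.5, 173.8])
([483.9, 159.4], -0.203, [33.3, 54.4], [197.9, 175.2])
bamboo_basket [409.4 360.1] [55. 55.] 90.0
white_tub [ 491.4 -334.9] [58.4 57.9] 6.6
red_crate [588.3 352. ] [56. 58.] 90.0
drying_tray [548.8  49.2] [102. 134.] 90.0
```

View pics/crop0.png

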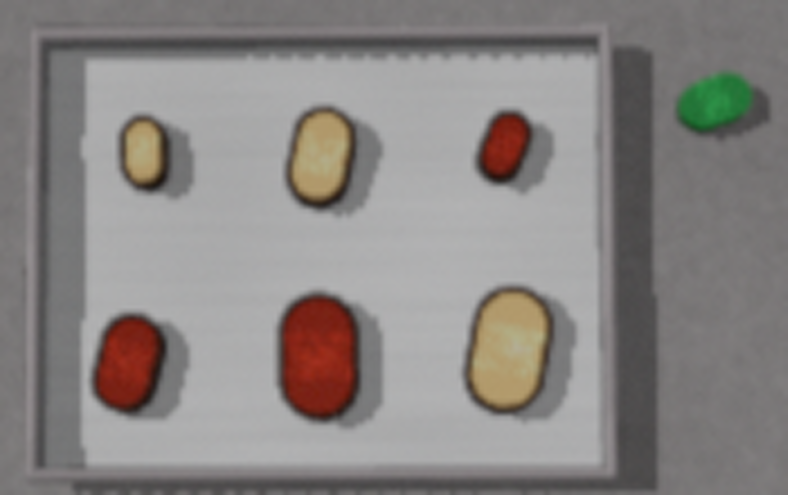

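The crop confirms it: the three red faces are large (318,355), medium (130,362) and small (505,145), and the pale ones are neighbours I'll leave alone. I'm starting with the large slice.

>>> step_arm(deltas=[[[38.4,-27.4,0,0,-0.65],[38.4,-27.4,0,0,-0.65],[38.4,-27.4,0,0,-0.65],[38.4,-27.4,0,0,-0.65],[38.4,-27.4,0,0,-0.65],[38.4,-27.4,0,0,-0.65],[38.4,-27.4,0,0,-0.65],[38.4,-27.4,0,0,-0.65],[38.4,-27.4,0,0,-0.65],[38.4,-27.4,0,0,-0.65],[38.4,-27.4,0,0,-0.65],[38.4,-27.4,0,0,-0.65]]], newtons=40)

```text
clock: 2.65
tool_pos: [0.4899, 0.0487, 0.2314]
orientation: [3.141, -0.0, 0.452]
contact_force: [0.6, -0.5, -0.4]
gripper_width: 0.0708
finger_force: 0.0
```

>>> step_arm(deltas=[[[0,0,30,0.14,-0.65],[0,0,30,0.14,-0.65],[0,0,30,0.14,-0.65],[0,0,30,0,-0.65],[0,0,20,0,-0.65],[0,0,10,0,-0.65],[0,0,0,0,-0.65],[0,0,0,0,-0.65]]])

```text
clock: 3.65
tool_pos: [0.4907, 0.0314, 0.0821]
orientation: [-3.128, -0.001, 0.055]
contact_force: [0.5, -0.2, 0.9]
gripper_width: 0.0703
finger_force: 0.0
```

Run:
```python
from station import *
import cv2
o=get_obs(); print({k:o[k] for k in ('tool_pos','orientation','joint_positions','joint_vel')})
p=snapshot("side"); cv2.imwrite("pics/s1.png",p['img'][:,:,::-1])
o=get_obs(); print(o['tool_pos'],o['orientation'])
```

```text
{'tool_pos': array([0.49067384, 0.0313791 , 0.0820898 ]), 'orientation': array([-3.12759926e+00, -9.46176605e-04,  5.50494113e-02]), 'joint_positions': array([ 0.05488198,  0.27606223, -0.34208113,  0.95170913,  0.01399355,
        3.1414252 ]), 'joint_vel': array([-0.00086889, -0.00292817,  0.00038671, -0.00154042,  0.00112667,
        0.00135098])}
[0.49074881 0.03137085 0.08214736] [-3.12758681e+00 -1.19990044e-03  5.50191153e-02]
```

View pics/s1.png

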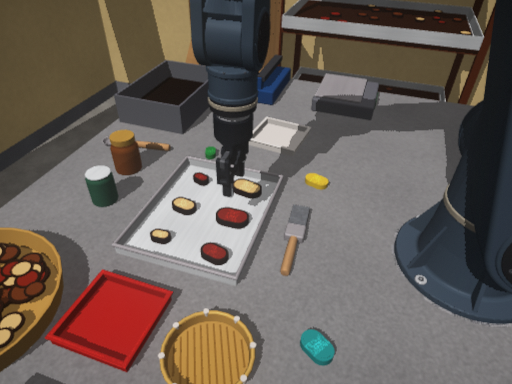

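The side view shows the gripper above the tray and all the slices undisturbed. Joint 6 has hit its limit at 3.14, so I'll use the half-turn equivalent, yaw ≈ π.

>>> step_arm(deltas=[[[0,0,0,-0.18,-0.65],[0,0,0,-0.18,-0.65],[0,0,0,-0.18,-0.65],[0,0,0,-0.18,-0.65],[0,0,0,-0.18,-0.65],[0,0,0,-0.18,-0.65],[0,0,0,-0.18,-0.65],[0,0,0,-0.18,-0.65],[0,0,0,-0.18,-0.65]]])

```text
clock: 4.82
tool_pos: [0.4906, 0.0314, 0.082]
orientation: [3.14, -0.014, 1.681]
contact_force: [-0.8, 0.7, -0.6]
gripper_width: 0.0707
finger_force: 0.0
```

>>> step_arm(deltas=[[[0,0,0,-0.18,-0.65],[0,0,0,-0.18,-0.65],[0,0,0,-0.18,-0.65],[0,0,0,-0.18,-0.65],[0,0,0,-0.18,-0.65],[0,0,0,-0.18,-0.65],[0,0,0,-0.18,-0.65],[0,0,0,-0.18,-0.65],[0,0,0,-0.05,-0.65],[0,0,0,0,-0.65],[0,0,0,0,-0.65]]])

```text
clock: 6.2
tool_pos: [0.4904, 0.0313, 0.0817]
orientation: [3.128, -0.0, -3.12]
contact_force: [0.3, -0.1, 0.3]
gripper_width: 0.0705
finger_force: 0.0
```

>>> step_arm(deltas=[[[1.5,15,0,0,-0.65],[0,0,20,0,-0.65],[0,0,20,0,-0.65],[0,0,15,0,-0.65],[0,0,10,0,-0.65],[0,0,5,0,-0.65],[0,0,5,0,-0.65],[0,0,0,0,-0.65],[0,0,0,0,-0.65]]])

```text
clock: 7.32
tool_pos: [0.4885, 0.0473, 0.0069]
orientation: [3.128, -0.0, -3.118]
contact_force: [-1.1, -0.4, 0.2]
gripper_width: 0.0705
finger_force: 0.0
```

>>> step_arm(deltas=[[[0,0,0,0,0.6],[0,0,0,0,0.6],[0,0,0,0,0.6],[0,0,0,0,0.6],[0,0,0,0,0.6],[0,0,0,0,0.6]]], newtons=40)

```text
clock: 8.07
tool_pos: [0.4884, 0.0473, 0.007]
orientation: [3.128, 0.0, -3.118]
contact_force: [-0.9, -0.3, 7.1]
gripper_width: 0.0473
finger_force: 40.4
```

>>> step_arm(deltas=[[[0,0,-10,0,0.6],[0,0,-20,0,0.6],[0,0,-25,0,0.6],[0,0,-25,0,0.6],[0,0,0,0,0.6]]])

```text
clock: 8.7
tool_pos: [0.4896, 0.0463, 0.0886]
orientation: [3.127, 0.003, -3.118]
contact_force: [0.3, 0.7, -1.1]
gripper_width: 0.0467
finger_force: 41.8
```

>>> step_arm(deltas=[[[7,31.5,0,0,0.6],[7,31.5,0,0,0.6],[7,31.5,0,0,0.6],[7,31.5,0,0,0.6],[7,31.5,0,0,0.6],[7,31.5,0,0,0.6],[7,31.5,0,0,0.6],[7,31.5,0,0,0.6],[7,31.5,0,0,0.6],[7,31.5,0,0,0.6],[0,0,0,0,0.6],[0,0,0,0,0.6]]])

```text
clock: 10.2
tool_pos: [0.4107, 0.3589, 0.0904]
orientation: [3.128, -0.001, -3.118]
contact_force: [-0.3, -0.4, -0.4]
gripper_width: 0.0469
finger_force: 41.8
```

Run:
```python
from h import *
o=get_obs(); print(o['tool_pos'],o['orientation'],o['gripper_width'],o['finger_force'])
p=snapshot("side"); cv2.imwrite("pics/s2.png",cv2.resize(p['img'][130:,60:360,::-1],None,fx=2.3,fy=2.3,interpolation=cv2.INTER_CUBIC))
```

```text
[0.41066623 0.35893416 0.09039314] [ 3.12843372e+00 -1.30335533e-03 -3.11798930e+00] 0.04688876976804373 41.82682758946612
```

View pics/s2.png

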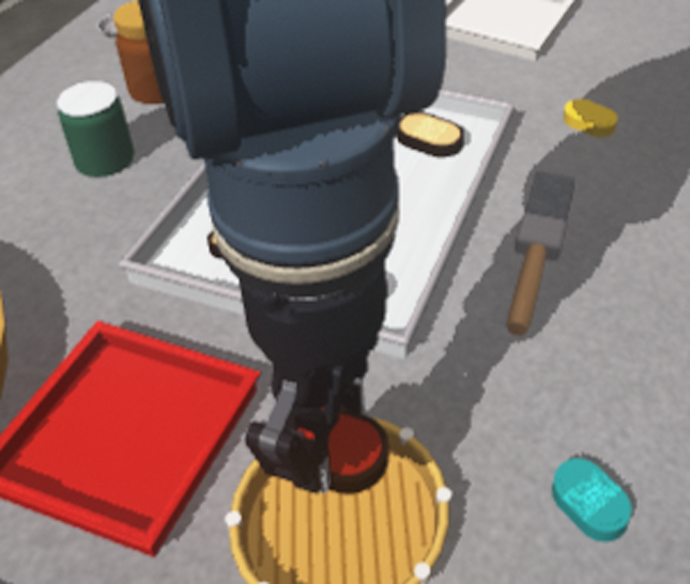

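The large slice is held level, face up, over the basket. Lowering it now.

>>> step_arm(deltas=[[[0,0,25,0,0.6],[0,0,25,0,0.6],[0,0,15,0,0.6],[0,0,8,0,0.6],[0,0,6,0,0.6],[0,0,3,0,0.6],[0,0,0,0,0.6],[0,0,0,0,0.6]]])

```text
clock: 11.25
tool_pos: [0.4111, 0.3608, 0.0093]
orientation: [3.127, -0.0, -3.118]
contact_force: [-0.2, -0.5, 0.1]
gripper_width: 0.0465
finger_force: 41.8
```

>>> step_arm(deltas=[[[0,0,0,0,0.1],[0,0,0,0,-0.1],[0,0,0,0,-0.3],[0,0,0,0,-0.45],[0,0,0,0,-0.45],[0,0,-10,0,-0.45],[0,0,-25,0,-0.45],[0,0,-30,0,-0.45],[0,0,-30,0,-0.45],[0,0,0,0,-0.45],[0,0,0,0,-0.45]]])

```text
clock: 12.62
tool_pos: [0.4109, 0.3592, 0.1039]
orientation: [3.128, -0.001, -3.118]
contact_force: [-0.4, -0.4, 0.3]
gripper_width: 0.0618
finger_force: 0.0
```

>>> step_arm(deltas=[[[-9.7,-29,0,0,-0.4],[-9.7,-29,0,0,-0.4],[-9.7,-29,0,0,-0.4],[-9.7,-29,0,0,-0.4],[-9.7,-29,0,0,-0.4],[-9.7,-29,0,0,-0.4],[-9.7,-29,0,0,-0.4],[0,0,0,0.113,-0.4],[0,0,0,0.113,-0.4],[0,0,30,0,-0.4],[0,0,0,0,-0.4],[0,0,0,0,-0.4]]])

```text
clock: 14.12
tool_pos: [0.4834, 0.1583, 0.0714]
orientation: [3.128, -0.004, 2.939]
contact_force: [0.2, 0.7, -0.1]
gripper_width: 0.0599
finger_force: 0.0
```

Run:
```python
from h import *
p=snapshot("top"); print(top_reds(p,(85,160,165,240)))
cv2.imwrite("pics/t3.png",p['img'][90:270,60:330,::-1].repeat(2,0).repeat(2,1))
```

```text
[]
```

View pics/t3.png

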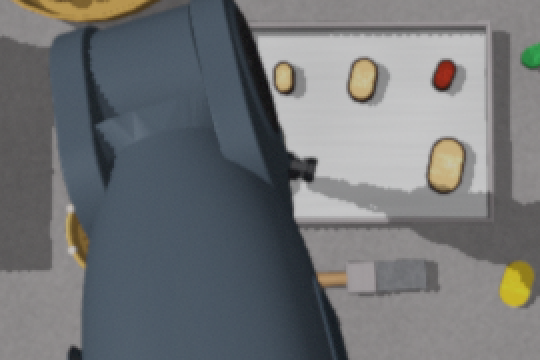

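The arm hides the basket here, while the remaining slices look undisturbed. Next is the medium slice; I'll check the basket afterwards.

>>> step_arm(deltas=[[[0,0,20,0,-0.4],[0,0,20,0,-0.4],[0,0,12,0,-0.4],[0,0,8,0,-0.4],[0,0,5,0,-0.4],[0,0,0,0,-0.4],[0,0,0,0,0.8],[0,0,0,0,0.8],[0,0,0,0,0.8],[0,0,0,0,0.8],[0,0,0,0,0.8],[0,0,0,0,0.8]]])

```text
clock: 15.68
tool_pos: [0.4838, 0.1593, 0.0067]
orientation: [3.128, -0.003, 2.939]
contact_force: [-1.3, -1.4, 5.6]
gripper_width: 0.0367
finger_force: 40.3
```

>>> step_arm(deltas=[[[0,0,-10,0,0.8],[0,0,-20,0,0.8],[0,0,-30,0,0.8],[0,0,-30,0,0.8],[0,0,-10,0,0.8],[0,0,0,0,0.8]]])

```text
clock: 16.42
tool_pos: [0.4839, 0.158, 0.1064]
orientation: [3.128, -0.003, 2.939]
contact_force: [0.1, 0.4, -0.4]
gripper_width: 0.0368
finger_force: 40.2
```

>>> step_arm(deltas=[[[-8.8,-40.5,0,0,0.8],[-8.8,-40.5,0,0,0.8],[-8.8,-40.5,0,0,0.8],[-8.8,-40.5,0,0,0.8],[-8.8,-40.5,0,0,0.8],[-8.8,-40.5,0,0,0.8],[-8.8,-40.5,0,0,0.8],[-8.8,-40.5,0,0,0.8],[-8.8,-40.5,0,0,0.8],[-8.8,-40.5,0,0,0.8],[-8.8,-40.5,0,0,0.8],[-8.8,-40.5,0,0,0.8]]])

```text
clock: 17.92
tool_pos: [0.4885, -0.3404, 0.0976]
orientation: [3.127, -0.006, 2.939]
contact_force: [1.2, -0.2, -0.8]
gripper_width: 0.0372
finger_force: 40.2
```

>>> step_arm(deltas=[[[0,0,0,0,0.8],[0,0,0,0,0.8]]])

```text
clock: 18.18
tool_pos: [0.4887, -0.3388, 0.0979]
orientation: [3.127, -0.005, 2.939]
contact_force: [0.5, 0.3, -0.6]
gripper_width: 0.0366
finger_force: 40.2
```

Run:
```python
from h import *
p=snapshot("top"); print(top_reds(p,(85,160,165,240)))
im=p['img'][165:240,85:160,::-1]; q=snapshot("side")['img'][60:384,60:400,::-1]
a=cv2.resize(im,(324,324)); cv2.imwrite("pics/t4.png",np.hstack([a,q]))
```

```text
[([411.7, 360.9], 0.02, [44.4, 71.7], [120.7, 201.7])]
```

View pics/t4.png

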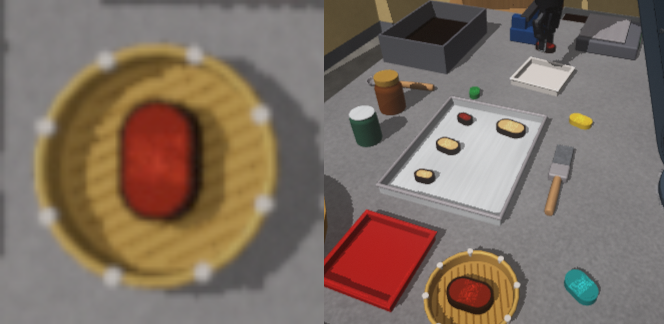

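The large slice lies centred and face up in the basket (left panel, about (160,160)). The medium slice is held over the tub, so I'm lowering it.

>>> step_arm(deltas=[[[-1,0.5,25,0,0.8],[0,0,25,0,0.8],[0,0,20,0,0.8],[0,0,10,0,0.8],[0,0,6,0,0.8],[0,0,3,0,0.8],[0,0,0,0,0.8],[0,0,0,0,0.8]]])

```text
clock: 19.27
tool_pos: [0.4905, -0.3381, 0.0106]
orientation: [3.128, -0.003, 2.939]
contact_force: [-0.2, 0.9, -0.4]
gripper_width: 0.0368
finger_force: 40.2
```

>>> step_arm(deltas=[[[0,0,0,0,0.3],[0,0,0,0,0.1],[0,0,0,0,-0.1],[0,0,0,0,-0.3],[0,0,0,0,-0.3],[0,0,-10,0,-0.3],[0,0,-25,0,-0.3],[0,0,-30,0,-0.3],[0,0,-30,0,-0.3],[0,0,0,0,-0.3],[0,0,0,0,-0.3]]])

```text
clock: 20.65
tool_pos: [0.4902, -0.3391, 0.105]
orientation: [3.128, -0.004, 2.939]
contact_force: [0.2, 0.9, -0.3]
gripper_width: 0.0557
finger_force: 0.0
```

>>> step_arm(deltas=[[[-8.4,37.1,0,0,-0.2],[-8.4,37.1,0,0,-0.2],[-8.4,37.1,0,0,-0.2],[-8.4,37.1,0,0,-0.2],[-8.4,37.1,0,0,-0.2],[-8.4,37.1,0,0,-0.2],[-8.4,37.1,0,0,-0.2],[-8.4,37.1,0,0,-0.2],[0,0,0,0.089,-0.2],[0,0,25,0.089,-0.2],[0,0,0,0,-0.2],[0,0,0,0,-0.2]]])

```text
clock: 22.15
tool_pos: [0.6157, -0.0617, 0.0841]
orientation: [3.129, -0.006, 2.763]
contact_force: [0.7, -0.4, -0.4]
gripper_width: 0.0512
finger_force: 0.0
```

Run:
```python
from h import *
p=snapshot("top"); print(top_reds(p,(345,430,135,215)), top_reds(p))
im=p['img'][140:210,350:420,::-1]; q=snapshot("side")['img'][60:384,60:400,::-1]
a=cv2.resize(im,(324,324)); cv2.imwrite("pics/t5.png",np.hstack([a,q]))
m=cut_out("white_tub",p)[0]['pixels'].astype(np.uint8)
c=max(cv2.findContours(m,0,2)[0],key=cv2.contourArea); r=cv2.minAreaRect(c)
print((w(p,*r[0],0.022)*1000).round(1))
```

```text
[([490.2, -337.7], -0.212, [34.0, 54.5], [387.1, 175.0])] []
[ 490.9 -334.3]
```

View pics/t5.png

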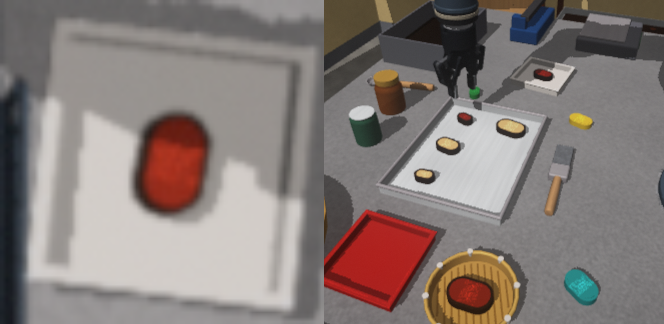

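The medium slice is centred and face up in the tub (left panel, slice at (172,163), tub centre about (176,163)). Now the small one.

>>> step_arm(deltas=[[[0,0,25,0,-0.2],[0,0,20,0,-0.2],[0,0,15,0,-0.2],[0,0,10,0,-0.2],[0,0,7,0,-0.2],[0,0,0,0,-0.2],[0,0,0,0,0.95],[0,0,0,0,0.95],[0,0,0,0,0.95],[0,0,0,0,0.95],[0,0,0,0,0.95],[0,0,0,0,0.95]]])

```text
clock: 23.8
tool_pos: [0.6163, -0.0607, 0.0077]
orientation: [3.129, -0.005, 2.761]
contact_force: [-1.0, 0.2, 6.2]
gripper_width: 0.0268
finger_force: 40.1
```

>>> step_arm(deltas=[[[0,0,-10,0,0.95],[0,0,-20,0,0.95],[0,0,-30,0,0.95],[0,0,-30,0,0.95],[0,0,-5,0,0.95],[0,0,0,0,0.95]]])

```text
clock: 24.55
tool_pos: [0.6159, -0.0619, 0.102]
orientation: [3.129, -0.006, 2.761]
contact_force: [0.4, -0.0, -0.6]
gripper_width: 0.0264
finger_force: 39.4
```

>>> step_arm(deltas=[[[16.3,33.9,0,0,0.95],[16.3,33.9,0,0,0.95],[16.3,33.9,0,0,0.95],[16.3,33.9,0,0,0.95],[16.2,33.9,0,0,0.95],[16.2,33.9,0,0,0.95],[16.2,33.9,0,0,0.95],[16.2,33.9,0,0,0.95],[16.2,33.9,0,0,0.95],[16.3,33.9,0,0,0.95],[16.3,33.9,0,0,0.95],[0,0,0,0,0.95]]])

```text
clock: 26.05
tool_pos: [0.5872, 0.3528, 0.1059]
orientation: [3.13, -0.008, 2.764]
contact_force: [-0.0, -0.1, -0.3]
gripper_width: 0.0266
finger_force: 39.5
```

>>> step_arm(deltas=[[[0,0,0,0,0.95],[0,0,0,0,0.95]]])

```text
clock: 26.3
tool_pos: [0.5884, 0.3497, 0.1073]
orientation: [3.13, -0.006, 2.76]
contact_force: [-0.6, -0.6, -0.3]
gripper_width: 0.027
finger_force: 39.5
```

>>> step_arm(deltas=[[[0.5,1,25,0,0.95],[0,0,25,0,0.95],[0,0,22,0,0.95],[0,0,12,0,0.95],[0,0,8,0,0.95],[0,0,4,0,0.95],[0,0,0,0,0.95],[0,0,0,0,0.95]]])

```text
clock: 27.3
tool_pos: [0.5885, 0.3533, 0.0123]
orientation: [3.128, -0.006, 2.761]
contact_force: [-0.8, 0.7, 0.2]
gripper_width: 0.0266
finger_force: 39.5
```

>>> step_arm(deltas=[[[0,0,0,0,0.5],[0,0,0,0,0.3],[0,0,0,0,0.1],[0,0,0,0,0],[0,0,0,0,0],[0,0,-10,0,0],[0,0,-25,0,0],[0,0,-30,0,0],[0,0,-30,0,0],[0,0,0,0,0]]])

```text
clock: 28.55
tool_pos: [0.5897, 0.3526, 0.1101]
orientation: [3.125, -0.003, 2.761]
contact_force: [0.5, -0.3, -0.3]
gripper_width: 0.0428
finger_force: 0.0
```

>>> step_arm(deltas=[[[-16,-34,0,0,0],[-16,-34,0,0,0],[-16,-34,0,0,0],[-16,-34,0,0,0],[-16,-34,0,0,0],[-16,-34,0,0,0],[-16,-34,0,0,0],[-16,-34,0,0,0],[0,0,0,0,0],[0,0,0,0,0]]])

```text
clock: 29.8
tool_pos: [0.6059, 0.0521, 0.1023]
orientation: [3.129, -0.006, 2.761]
contact_force: [-0.2, 0.3, 0.7]
gripper_width: 0.0429
finger_force: 0.0
```

Run:
```python
from h import *
o=get_obs(); print(o['clock'],o['tool_pos'])
p=snapshot("top"); q=snapshot("side")
cv2.imwrite("pics/t6.png",np.hstack([cv2.resize(p['img'][95:235,85:310,::-1],(482,300),interpolation=cv2.INTER_CUBIC),cv2.resize(q['img'][200:,:300,::-1],(315,193))[:193].copy() if 0 else cv2.copyMakeBorder(cv2.resize(q['img'][60:384,30:370,::-1],(315,300)),0,0,0,0,0)]))
```

```text
29.8 [0.60591161 0.0521085  0.10229469]
```

View pics/t6.png

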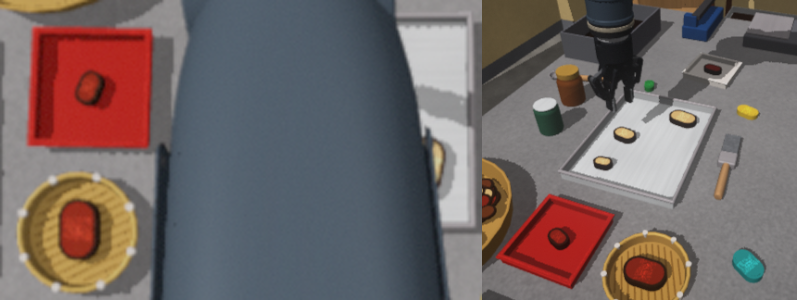

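All three red slices are centred, flat and face up: small in the crate at (90,88), large in the basket at (79,228), medium in the tub at (712,69). The pale slices haven't moved and the arm is clear, so I'm handing in.

```bash
python3 -c "
from station import *
print(job_done())"
```

```text
the job is handed in; nothing more can be done
None
```

I placed the three red slices in the order asked (large in the bamboo basket, medium in the white tub, small in the red crate); the last pictures show each flat, face up and centred, the pale slices unmoved, and I handed the job in at about 30 s.

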